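# Check the glaze thickness of a sample tile with a spring-tip gauge

### The arm

A 7-joint arm with a two-finger parallel gripper is mounted at the origin on the work surface. World frame = base frame: x ahead of the robot, y to its left, z up, the work surface at z = 0. Lengths are in m, angles in degrees, forces in N, time in s.
With the tool pointing down it reaches from about 0.4 to 0.9 m from the base axis. Payload 5.6 kg.
Tool frame: the origin (TCP) lies on the centre line of the jaws, within the pads' length; the fingertips stand 8 mm ahead of it and the grasp point (between the pads) lies 11 mm behind it (bot.tips_ahead is the distance from the TCP to the fingertips, in m); z points along the fingers, y is the line along which they close (so a half turn about z gives the same grasp; the last joint's range is limited). The gripper opens to 92 mm and grips with 3 to 60 N. Pads are 20 mm wide; open, the fingers measure 128 mm over their backs; the gripper's body (75 mm by 189 mm) begins 69 mm behind the grasp point.
Start: joints at [-78.667, 26.786, -0.665, 91.828, 0.344, 61.387, -3.226], TCP at [0.155, 0.631, 0.223] pointing down, gripper open.
Joint ranges: [-144.91, 144.91], [-17.63, 115.5], [-89.93, 88.59], [15.96, 139.68], [-74.01, 254.01], [8.47, 105.57], [-167.45, 167.45]. Speed limits (degrees/s): [147.25, 147.25, 180, 180, 180, 180, 180].

### API

Orientations are given as [roll, pitch, yaw] about the fixed x, y, z axes, in that order (R = Rz(yaw) Ry(pitch) Rx(roll)).
In Python, from workcell import bot gives the robot as it stands. The module is installed in compiled form; this text tells all that it offers.
- The arm moves only by the tool drive_tool, never from a script. Its argument "commands" is one flat list of numbers, 7 for each row, row after row: the turn, a rotation vector about the tool's x, y, z normalised to -1 to 1, where 1 is pi/4 rad, then the shift along the tool's x, y, z normalised to -1 to 1, where 1 is 120 mm, then the opening, from 0 (shut) to 1 (fully open). In form: [rx, ry, rz, tx, ty, tz, fingers, rx, ry, rz, tx, ty, tz, fingers, ...]. A call has 1 to 20 rows; each row shifts and turns the commanded pose from where the row before left it, along the tool's axes as they then stand; what a row does not reach is not made up. A row lasts 1/10 s, in which the tool goes at most 50 mm and 8.59 degrees, less where a joint would pass 70% of its speed; a pose out of reach is approached as far as the arm can. A call with a number of a shift or a turn outside -1 to 1 is refused whole. A call with a gripper value outside its range is refused whole. The fingers move at their own pace and stop on an object; the grip force is fixed at half the most. Time passes only in rows, so rows that do not move let the fingers close. It gives the time, the measured TCP pose, the force, the opening and the grip force at its end, in the units of the state.
- bot.state(): the state, without advancing time (a new reading comes with each control period).
- bot.snapshot(name): name is "side" or "top" or "wrist"; returns a dict with "image" (420x560x3 uint8, red, green, blue), "vfov" (degrees; the focal length in pixels is half the picture's height over the tangent of half this angle, whatever the lens; pixels are square), "cx", "cy" (the principal point, pixels), "rvec" (rotation vector, rad) and "tvec" (3), from world to camera coordinates, as OpenCV has them. Camera axes: x right, y down, z forward; pixel columns grow to the right and rows downward; lengths in m; the calibration is good to about 2 mm. A picture is of the moment at which its call begins. There is no depth.
- bot.hand_in(): hands the job in; it is judged then, once.
Trained networks look in the newest picture that a camera, given by its name, has taken for a name from the list of things; names that differ only in an ending like _2 or _b are one class to them, and where a whole thing is asked for, a point or a joint stands for the part that bears it (a point fixed in the world has none). Each returns a list of dicts, best first, with "confidence" (0 to 1); they miss things now and then, are a little off and sometimes report something else, mostly with a low value. They report only what shows in the picture. A call takes as long as a camera call. They do not tell look-alikes from the thing itself.
- bot.boxes_of(thing, camera): "xy" ([column, row] in pixels, amid what is visible of it).
The state is a dict: "time": time; "joint_pos": joint angles; "dq": joint speeds; "tau": joint torques, N m; "ee_pos": TCP position; "ee_rot": TCP orientation; "contact_force": force on the tool from outside, world axes, zero at the start; "ft_torque": the same for the moment, N m; "opening": opening from 0.0 (shut) to 1.0 (fully open); "grip_force": force on a finger pad.
Only numpy, scipy, OpenCV 4.12 (cv2) and the standard library are available. Lean on these libraries where they do the work, as an engineer would, in place of code of your own. Each camera call takes 0.05 s, during which the arm holds its last target. There are 200 camera calls.

### The job

Check the glaze on the sample tile: first slide the sled (it has a dark wooden knob) out from under the clear guard until it is fully against its brass stop. Then take the orange thickness gauge out of its wooden stand and set its brass tip inside the blue ring on the tile, the gauge square to the tile's sloping face, and press it gently until its spring plunger is about half way in. Finish while holding the gauge still just like that in the gripper, with the sled still against its stop; do not let go, do not press hard, and leave the other things on the table where they are.

Things in the scene. Friction and masses are not known exactly. Their poses are not given: they have to be found in the camera images.
- jig: Wooden tile-checking jig, fixed to the table: base board 150 (x) x 360 (y) x 18 mm, origin at the centre of its underside, its y axis along the slide. A grey sled runs on it along -y to a brass stop bar (at y = -156 to -176 mm, top at z = 40). Over its +y part (y = 45 to 165 mm, x = -91 to 91 mm) stands a clear acrylic guard on four wooden posts, its top 95 mm above the table; at the start the tile is under it.
- sled (a joint): Slide of the sled in metres: 0 is fully under the guard, 0.14 is fully against the brass stop. Grows as the sled (with tile and knob) moves along the jig's -y axis; starts between 0 and 0.03; light friction of about 1.5 N, stays where it is left, does not spring back.
- sled_knob (a point): Grip point of the upright dark wooden knob on the sled, at mid-height on its axis: the knob is 20 to 22 mm in diameter; it rises from the sled's plate, 26 mm below this point (32 mm above the table), to 20 mm above this point. It stands 105 mm towards the jig's -y from the tile's centre.
- tile: White glazed sample tile, 100 x 100 x 8 mm, fixed on the sled, sloping by 0.30 rad (17 deg) about the jig's y axis, its +x side higher. Origin at the centre of its underside; its z axis is the outward normal of its face. Painted on it: a blue ring, a green leaf and a small brown dot.
- spot (a point): Centre of the blue ring on the tile's top face (ring 24 mm outside, 18 mm inside diameter, with a small blue dot in the middle), at tile x = -12, y = 15, z = 8 mm. Its axes are the tile's: z is the outward normal of the sloping face.
- gauge: Orange pen-type glaze thickness gauge, about 100 to 160 g: square body 28 x 28 mm with a black cap, from z = 35 to z = 115 mm of its own frame, steel nose of 18 mm diameter from z = 16 to 35 mm, and a brass plunger of 8 mm diameter with a round end sticking out of the nose. Origin on its axis at the plunger's end when that is fully out; z axis up the body. At the start it stands upright in the stand, its origin 10 mm above the table.
- plunger (a joint): How far the gauge's spring plunger is pushed in, in metres: 0 fully out, 0.012 fully in. Spring: 1 N to start moving, then 0.5 N per mm (4 N at half way, 7 N fully in).
- gauge_tip (a point): The end of the gauge's plunger (moves with the plunger). Its z axis is the gauge's z axis.
- stand: Brown wooden block, 70 x 70 x 45 mm, fixed to the table, with a vertical through hole of 25 mm diameter at its centre, in which the gauge's nose hangs; the gauge's square body rests on the top. Origin at the centre of its underside.
- glaze_jar: Bystander: closed glaze jar with a blue cap, 52 mm in diameter, 72 mm tall, origin under its centre.
- bowl: Bystander: small blue bowl, 76 mm in diameter, 45 mm tall, origin under its centre.
- sponge: Bystander: round yellow sponge, 68 mm in diameter, 28 mm tall, origin under its centre.
- brush: Bystander: brush lying along its x axis.
- spoon: Bystander: spoon lying along its x axis.
- rib: Bystander: flat wooden rib, 60 x 130 x 7 mm, origin under its centre.
- spare_tile: Bystander: flat unglazed red tile, 100 x 100 x 9 mm, origin under its centre.
There are look-alikes about, which are no part of the job. Of the things shaped like the gauge, the orange one is meant. There is more than one size of the stand; the job needs the smaller.

How it is judged (in metres and radians):
On the way, in this order (a step that is already met when the one before it is completed fails the run):
1. the sled is pulled fully against its stop (slide above 0.136 m) (value of joint sled above 0.136 m), for 0.2 s.
2. the gauge is lifted out of its stand by the gripper (z of gauge in the frame of stand above 0.046 m and contact force between the fingers and gauge above 1 N), for 0.1 s.
At the end, for the whole second after the job is handed in: The sled is within 4 mm of its stop; the gripper holds the gauge still, its tip within 9 mm of the centre of the blue ring, its axis within 0.14 rad (8 deg) of the normal of the tile's face, the plunger pushed in by 3 to 9.5 mm of its 12 mm, and the force on the tile between 0.8 and 9 N (value of joint sled above 0.136 m and distance between gauge_tip and spot below 0.009 m and angle between the z axis of gauge and the z axis of spot, either way round below 0.14 rad and value of joint plunger between 0.003 and 0.0095 m and contact force between gauge and tile between 0.8 and 9 N and contact force between the fingers and gauge above 1 N and linear speed of gauge below 0.02 m/s); the arm keeps its last pose, push and grip.
It fails at once if the gauge is pressed hard against the tile (over 15 N) (contact force between gauge and tile above 15 N).
It fails at once if a bystander is moved by more than 25 mm (distance of any of glaze_jar, bowl, sponge, brush, spoon, rib, spare_tile from where it was at the start of the episode above 0.025 m).
It also fails if it takes over 54 s, if anything falls off the work surface, if the arm or the gripper's body presses on something with over 40 N, if the wrist force passes 120 N, or if a joint passes its speed limit or range.

## Working session

There is one attempt and no reset: what is moved stays moved. The work goes in short steps, Python scripts to look and compute and a tool call to move; the robot and the scene stay as the last step left them, time stands still between calls to the robot, and variables do not carry over. Pictures are saved under pics/ and viewed, at most 10 in all, crops included, and the job is handed in when it is done.

Besides the shell and the picture viewer there is one more tool, called after "Emit:" by a JSON object that holds its "api" and its "payload". drive_tool: Moves the arm, as the interface text tells. Its arguments: {"type":"object","properties":{"commands":{"type":"array","items":{"type":"number","minimum":-1,"maximum":1}}},"required":["commands"]}

```bash
mkdir -p pics; cat > h.py <<'E'
import numpy as np, cv2, json
from scipy.spatial.transform import Rotation as R
from workcell import bot
def snap(n,f=None):
    s=bot.snapshot(n)
    if f: cv2.imwrite('pics/'+f,s['image'][:,:,::-1])
    h,w=s['image'].shape[:2]; fl=h/2/np.tan(np.radians(s['vfov'])/2)
    s['K']=np.array([[fl,0,s['cx']],[0,fl,s['cy']],[0,0,1]]); s['Rm']=cv2.Rodrigues(np.array(s['rvec'],float))[0]; s['t']=np.array(s['tvec'],float).ravel()
    return s
def ray(s,p):
    d=s['Rm'].T@np.linalg.inv(s['K'])@np.array([p[0],p[1],1.]); return -s['Rm'].T@s['t'],d/np.linalg.norm(d)
def onz(s,p,z):
    c,d=ray(s,p); return c+d*(z-c[2])/d[2]
def proj(s,X):
    q=s['K']@(s['Rm']@np.array(X,float)+s['t']); return q[:2]/q[2]
E
cat > a.py <<'E'
from h import *
T=["jig","sled","sled_knob","tile","gauge","stand","glaze_jar","bowl","sponge","brush","spoon","rib","spare_tile"]
st=bot.state(); print(st['time'],st['ee_pos'],st['ee_rot'],st['opening'],st['contact_force'])
for c in ['top','side']:
    s=snap(c,c+'0.png'); print(c,ray(s,(280,210)),s['K'][0,0])
    for t in T:
        print(t,[(np.round(d['xy']).tolist(),round(d['confidence'],2),np.round(onz(s,d['xy'],0.04),3)[:2].tolist()) for d in bot.boxes_of(t,c)[:4]])
E
python3 a.py
```

```text
0.0 [0.15490083 0.63067396 0.2216379 ] [-1.79898714e+02  6.11974392e-03  1.66202283e+02] 0.9992327517721884 [ 0.59640773  0.08540492 -0.06291278]
top (array([0.32682641, 0.03218517, 1.19102783]), array([ 0.16223969,  0.00219977, -0.98674893])) 389.55932474098364
jig [([252.0, 214.0], 0.85, [0.505, 0.118])]
sled [([252.0, 214.0], 0.73, [0.506, 0.117])]
sled_knob [([392.0, 204.0], 0.28, [0.525, -0.303])]
tile []
gauge [([406.0, 198.0], 0.73, [0.543, -0.346]), ([405.0, 238.0], 0.5, [0.423, -0.332]), ([432.0, 183.0], 0.49, [0.586, -0.429])]
stand [([372.0, 275.0], 0.94, [0.317, -0.226]), ([394.0, 205.0], 0.78, [0.522, -0.309])]
glaze_jar [([348.0, 177.0], 0.54, [0.613, -0.176])]
bowl [([363.0, 221.0], 0.77, [0.476, -0.212])]
sponge [([230.0, 141.0], 0.65, [0.737, 0.185]), ([411.0, 158.0], 0.55, [0.668, -0.371])]
brush [([234.0, 141.0], 0.68, [0.737, 0.172])]
spoon [([120.0, 251.0], 0.8, [0.408, 0.505]), ([134.0, 185.0], 0.54, [0.605, 0.475])]
rib [([446.0, 231.0], 0.57, [0.44, -0.457]), ([393.0, 205.0], 0.55, [0.521, -0.305])]
spare_tile [([134.0, 185.0], 0.92, [0.606, 0.476])]
side (arr
[... 313 characters left out ...]
 0.33, [0.468, -0.222])]
gauge [([251.0, 324.0], 0.78, [0.418, -0.29]), ([338.0, 354.0], 0.72, [0.589, -0.393]), ([305.0, 320.0], 0.57, [0.537, -0.298])]
stand [([302.0, 339.0], 0.82, [0.521, -0.346]), ([206.0, 301.0], 0.56, [0.324, -0.214])]
glaze_jar [([329.0, 278.0], 0.89, [0.617, -0.189])]
bowl [([272.0, 297.0], 0.7, [0.473, -0.224]), ([222.0, 137.0], 0.33, [0.405, 0.459])]
sponge [([379.0, 348.0], 0.83, [0.677, -0.393])]
brush [([267.0, 196.0], 0.75, [0.512, 0.136]), ([340.0, 185.0], 0.66, [0.734, 0.155])]
spoon [([223.0, 135.0], 0.78, [0.41, 0.473])]
rib [([279.0, 404.0], 0.92, [0.449, -0.482])]
spare_tile [([283.0, 137.0], 0.58, [0.608, 0.429]), ([260.0, 184.0], 0.29, [0.499, 0.192])]
```

View pics/top0.png

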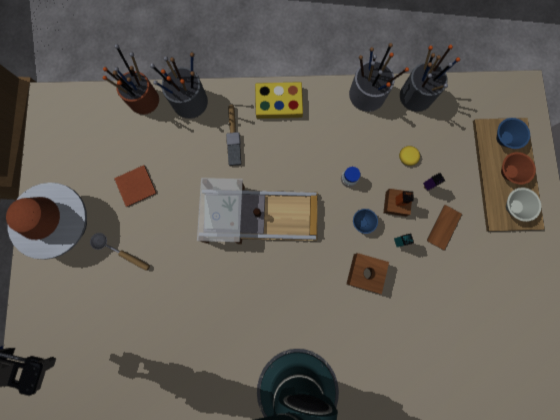

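View pics/side0.png

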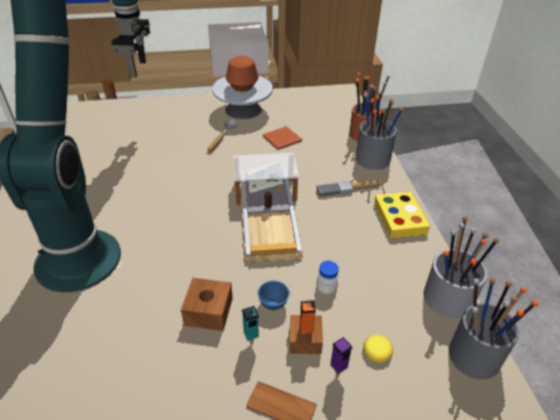

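The top view shows the jig at (195–318, 178–242) with its guard on the left, the knob at (257,213) and the brass stop at (314,216). There are three gauge-shaped things in the side view:
- Orange at (307,318), in the stand at (302,339). This is the one meant.
- Teal at (251,324), standing alone.
- Purple at (340,355), standing alone.

There are two stands: the larger at side (206,301), which is empty, and the smaller one holding the orange gauge. I'll confirm this in a crop.

```bash
python3 - <<'E'
import cv2,numpy as np
t=cv2.imread('pics/top0.png');s=cv2.imread('pics/side0.png')
a=cv2.resize(t[165:255,190:330],None,fx=3.5,fy=3.5,interpolation=3)  # 490x315
b=cv2.resize(t[180:230,370:420],(280,280),interpolation=3)
c=cv2.resize(s[145:265,220:320],None,fx=2.3,fy=2.3,interpolation=3) #230x276
d=cv2.resize(s[285:365,190:360],None,fx=3,fy=3,interpolation=3) #510x240
o=np.zeros((600,800,3),np.uint8)
o[:315,:490]=a;o[:280,500:780]=b;o[320:596,:230]=c;o[340:580,240:750]=d
cv2.imwrite('pics/crop.png',o)
E
```

```text
(no output)
```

View pics/crop.png

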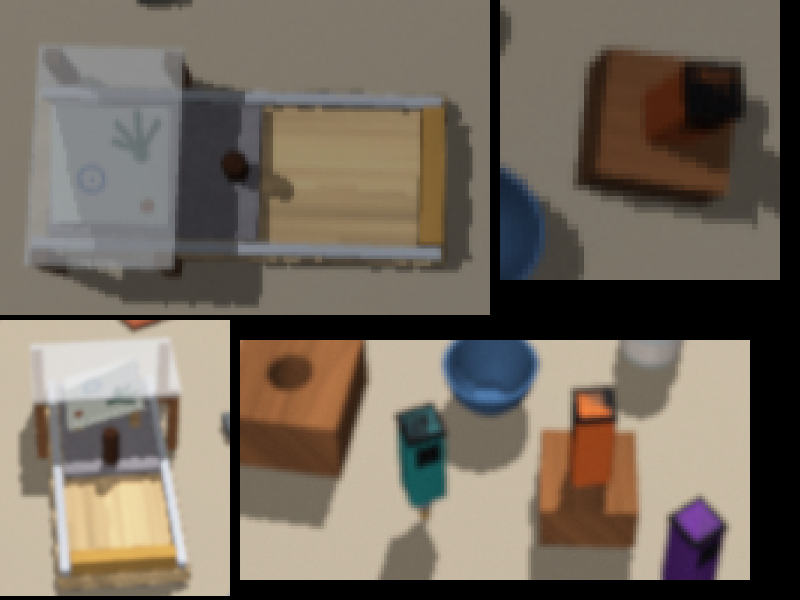

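The crop confirms it. The orange gauge stands in the smaller stand (top view 400,200) and the larger stand is empty. The knob top is at top-view (257,212). Next I'll fit the jig pose.

```bash
cat > b.py <<'E'
from h import *
from scipy.optimize import least_squares
t=snap('top');s=snap('side')
T=lambda u,v:np.array([190+u/3.5,165+v/3.5]); S=lambda u,v:np.array([220+u/2.3,145+(v-320)/2.3])
a,b,c,d,e=[.091,.165,.095],[.091,.045,.095],[-.091,.045,.095],[-.091,.165,.095],[0,-.176,.04]
obs=[(t,a,T(40,47)),(t,b,T(187,50)),(t,c,T(175,268)),(t,d,T(28,264)),(t,e,T(442,178)),(s,d,S(30,346)),(s,a,S(168,340)),(s,b,S(181,397)),(s,c,S(36,400))]
def W(p,X): return R.from_euler('z',p[2]).apply(X)+[p[0],p[1],0]
f=lambda p:np.concatenate([proj(c,W(p,X))-q for c,X,q in obs])
r=least_squares(f,[.5,.12,0],x_scale=.1); print(r.x,np.degrees(r.x[2])); print(np.round(f(r.x).reshape(-1,2),1).tolist())
k=onz(t,T(236,164),.078); print('knob',k, 'jig y',R.from_euler('z',-r.x[2]).apply(k-[*r.x[:2],0]))
print('gauge cap', onz(t,(500+215/5.6-0+0-0-130+0,0),.125) if 0 else [onz(t,(370+(u-500)/5.6,180+v/5.6),.125) for u,v in [(686,62),(743,63),(744,120),(690,128)]])
print('stand',[onz(t,(370+(u-500)/5.6,180+v/5.6),.045) for u,v in [(605,50),(730,190),(595,182)]])
print('gauge side', onz(s,(190+(594-240)/3,285+(400-340)/3),.125))
E
python3 b.py
```

```text
[ 0.50827025  0.09887093 -0.06231747] -3.570527759602824
[[0.5, -1.1], [-0.1, -0.6], [-0.1, 0.1], [-0.8, -0.2], [1.2, -0.7], [-0.4, -0.5], [0.4, -0.6], [-0.3, -0.9], [-2.0, 1.0]]
knob [0.50626851 0.10003947 0.078     ] jig y [-0.00207063  0.00104162  0.078     ]
gauge cap [array([ 0.54588301, -0.31200928,  0.125     ]), array([ 0.54455736, -0.34051683,  0.125     ]), array([ 0.5155909 , -0.33836015,  0.125     ]), array([ 0.51232217, -0.31109373,  0.125     ])]
stand [array([ 0.5701608 , -0.29475605,  0.045     ]), array([ 0.49216977, -0.35524132,  0.045     ]), array([ 0.49853884, -0.28370251,  0.045     ])]
gauge side [ 0.53417393 -0.32218486  0.125     ]
```

Emit:
{"api": "drive_tool", "payload": {"commands": [0, 0, 0.177, 0, 0, 0, 1, 0, 0, 0.177, 0, 0, 0, 1, 0, 0, 0.177, 0, 0, 0, 1, 0, 0, 0.177, 0, 0, 0, 1, 0, 0, 0.177, 0, 0, 0, 1, 0, 0, 0.177, 0, 0, 0, 1, 0, 0, 0.177, 0, 0, 0, 1, 0, 0, 0.177, 0, 0, 0, 1, 0, 0, 0.177, 0, 0, 0, 1, 0, 0, 0.18, 0, 0, 0, 1]}}

```text
time: 2.5
ee_pos: [0.155, 0.6313, 0.2226]
ee_rot: [-180.0, -0.0, 86.1]
contact_force: [-0.1, 0.1, 0.9]
opening: 0.998
grip_force: 0.0
```

Emit:
{"api": "drive_tool", "payload": {"commands": [0, 0, 0, -0.302, 0.229, 0, 1, 0, 0, 0, -0.302, 0.229, 0, 1, 0, 0, 0, -0.302, 0.229, 0, 1, 0, 0, 0, -0.302, 0.229, 0, 1, 0, 0, 0, -0.302, 0.229, 0, 1, 0, 0, 0, -0.302, 0.229, 0, 1, 0, 0, 0, -0.302, 0.229, 0, 1, 0, 0, 0, -0.302, 0.229, 0, 1, 0, 0, 0, -0.302, 0.229, 0, 1, 0, 0, 0, -0.302, 0.229, 0, 1, 0, 0, 0, -0.302, 0.229, 0, 1, 0, 0, 0, -0.302, 0.229, 0, 1, 0, 0, 0, -0.302, 0.229, 0, 1, 0, 0, 0, -0.302, 0.229, 0, 1, 0, 0, 0, 0, 0, 0, 1, 0, 0, 0, 0, 0, 0, 1]}}

```text
time: 4.1
ee_pos: [0.5075, 0.0999, 0.2226]
ee_rot: [-180.0, 0.0, 86.3]
contact_force: [0.2, 0.1, -0.7]
opening: 0.997
grip_force: 0.0
```

```bash
cat > st.py <<'E'
from h import *
st=bot.state(); print(st['time'],np.round(st['ee_pos'],4),np.round(st['ee_rot'],2),round(st['opening'],3),'F',np.round(st['contact_force'],2),'grip',st['grip_force'],'q',np.round(st['joint_pos'],0))
E
python3 st.py; python3 - <<'E'
from h import *
s=snap('wrist','w1.png')
d=bot.boxes_of('sled_knob','wrist'); print([(np.round(x['xy'],1),x['confidence'],onz(s,x['xy'],.07)) for x in d]); print(proj(s,[.5063,.1,.078]))
E
```

```text
4.1 [0.5075 0.0999 0.2226] [-180.      0.     86.27] 0.997 F [ 0.2   0.06 -0.66] grip 0.0 q [-44.  15.  35. 112. -10.  56.  -8.]
[(array([275. , 182.5]), 0.96, array([0.51018456, 0.12176658, 0.07      ]))]
[272.18115941 208.75493337]
```

View pics/w1.png

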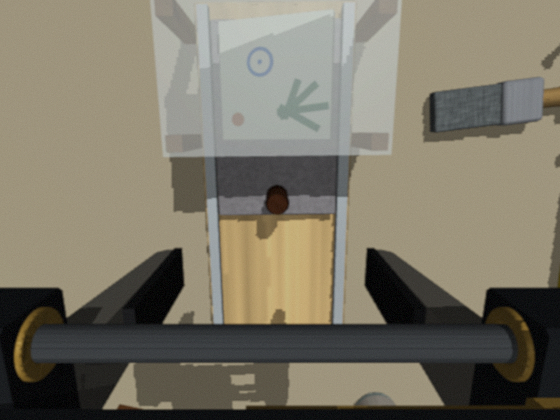

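The wrist view shows the knob at about (277,200), the guard edge at row 155 and the ring seen through the guard at (260,62).

```bash
python3 - <<'E'
from h import *
s=snap('wrist'); print(ray(s,(280,210)))
for p,z in [((277,201),.078),((277,186),.032),((277,190),.078),((277,155),.095),((260,62),.05)]: print(p,z,onz(s,p,z))
print(proj(s,[.5063,.1,.032]),proj(s,[.5063,.1,.078]))
t=snap('top')
for x in bot.boxes_of('sled_knob','top'): print(x)
I=t['image'];import cv2
g=I[195:230,245:270].astype(int); m=(g.sum(2)<130)&(g[:,:,0]>g[:,:,2]+5); ys,xs=np.nonzero(m); print(len(xs),xs.mean()+245,ys.mean()+195, onz(t,(xs.mean()+245,ys.mean()+195),.06))
E
```

```text
(array([0.51116339, 0.16827793, 0.38499697]), array([ 0.00311786, -0.21503517, -0.97660133]))
(277, 201) 0.078 [0.50998634 0.10884558 0.078     ]
(277, 186) 0.032 [0.51068882 0.11503886 0.032     ]
(277, 190) 0.078 [0.51054835 0.11850078 0.078     ]
(277, 155) 0.095 [0.51222074 0.14940364 0.095     ]
(260, 62) 0.05 [0.50227624 0.22693859 0.05      ]
[273.49681555 201.14815193] [273.38851456 211.1480547 ]
{'xy': [134.6, 185.8], 'confidence': 0.5}
3 266.6666666666667 209.66666666666666 [0.5149091  0.07387759 0.06      ]
```

Emit:
{"api": "drive_tool", "payload": {"commands": [0, 0, 0, 0.03, 0.01, 0.25, 1, 0, 0, 0, 0, 0, 0.35, 1, 0, 0, 0, 0, 0, 0.35, 1, 0, 0, 0, 0, 0, 0.3, 1, 0, 0, 0, 0, 0, 0.15, 1, 0, 0, 0, 0, 0, 0, 0, 0, 0, 0, 0, 0, 0, 0, 0, 0, 0, 0, 0, 0, 0, 0, 0, 0, 0, 0, 0, 0, 0, 0, 0, 0, 0, 0, 0, 0, 0, 0, 0, 0, 0, 0, 0, 0, 0, 0, 0, 0, 0, 0, 0, 0, 0, 0, 0, 0]}}

```text
time: 5.65
ee_pos: [0.5088, 0.1044, 0.0547]
ee_rot: [180.0, -0.0, 86.4]
contact_force: [0.4, 0.7, 0.5]
opening: 0.33
grip_force: 0.0
```

Emit:
{"api": "drive_tool", "payload": {"commands": [0, 0, 0, 0, 0, 0, 0, 0, 0, 0, 0, 0, 0, 0, 0, 0, 0, 0, 0, 0, 0, 0, 0, 0, 0, 0, 0, 0]}}

```text
time: 6.05
ee_pos: [0.5105, 0.1042, 0.0548]
ee_rot: [179.8, 0.0, 86.4]
contact_force: [5.2, -0.1, -3.9]
opening: 0.217
grip_force: 30.0
```

Emit:
{"api": "drive_tool", "payload": {"commands": [0, 0, 0, -0.1, 0.01, 0, 0, 0, 0, 0, -0.17, 0, 0, 0, 0, 0, 0, -0.17, 0, 0, 0, 0, 0, 0, -0.17, 0, 0, 0, 0, 0, 0, -0.17, 0, 0, 0, 0, 0, 0, -0.1, 0, 0, 0, 0, 0, 0, -0.04, 0, 0, 0, 0, 0, 0, 0, 0, 0, 0]}}

```text
time: 6.85
ee_pos: [0.5042, -0.0076, 0.0548]
ee_rot: [179.8, 0.1, 86.3]
contact_force: [5.2, -2.0, -2.7]
opening: 0.221
grip_force: 30.0
```

Moved 111 mm. Creeping on to the stop.

Emit:
{"api": "drive_tool", "payload": {"commands": [0, 0, 0, -0.04, 0, 0, 0, 0, 0, 0, -0.04, 0, 0, 0, 0, 0, 0, -0.04, 0, 0, 0, 0, 0, 0, -0.03, 0, 0, 0, 0, 0, 0, 0, 0, 0, 0]}}

```text
time: 7.35
ee_pos: [0.5033, -0.0244, 0.0548]
ee_rot: [179.8, 0.0, 86.4]
contact_force: [6.3, -0.6, -3.9]
opening: 0.221
grip_force: 30.0
```

Emit:
{"api": "drive_tool", "payload": {"commands": [0, 0, 0, -0.04, 0, 0, 0, 0, 0, 0, -0.03, 0, 0, 0, 0, 0, 0, -0.03, 0, 0, 0, 0, 0, 0, 0, 0, 0, 0]}}

```text
time: 7.75
ee_pos: [0.5028, -0.0325, 0.0548]
ee_rot: [179.9, -0.2, 86.5]
contact_force: [7.1, 8.8, -4.6]
opening: 0.22
grip_force: 30.0
```

Emit:
{"api": "drive_tool", "payload": {"commands": [0, 0, 0, 0, 0, 0, 0, 0, 0, 0, 0, 0, 0, 0, 0, 0, 0, 0, 0, 0, 0.4, 0, 0, 0, 0, 0, 0, 0.6, 0, 0, 0, 0, 0, 0, 1, 0, 0, 0, 0, 0, 0, 1, 0, 0, 0, 0, 0, 0, 1, 0, 0, 0, 0, 0, -0.2, 1, 0, 0, 0, 0, 0, -0.35, 1, 0, 0, 0, 0, 0, -0.35, 1, 0, 0, 0, 0, 0, -0.35, 1, 0, 0, 0, 0, 0, -0.25, 1, 0, 0, 0, 0, 0, 0, 1]}}

```text
time: 9.05
ee_pos: [0.5035, -0.0362, 0.2386]
ee_rot: [179.6, -0.1, 86.4]
contact_force: [-0.1, 0.9, -0.0]
opening: 0.997
grip_force: 0.0
```

```bash
python3 st.py; python3 - <<'E'
from h import *
s=snap('wrist','w2.png')
print(ray(s,(280,210)))
for T in ['sled_knob','tile']:
  print(T,[(np.round(x['xy'],1),x['confidence'],onz(s,x['xy'],.06)) for x in bot.boxes_of(T,'wrist')])
E
```

```text
9.05 [ 0.5035 -0.0362  0.2386] [ 1.7956e+02 -1.3000e-01  8.6400e+01] 0.997 F [-0.15  0.85 -0.05] grip 0.0 q [-31.  12.  36. 113.  -9.  57.   6.]
(array([0.50674282, 0.02985261, 0.40125618]), array([ 0.01098917, -0.21386014, -0.97680248]))
sled_knob [(array([272.8, 112.2]), 0.9, array([0.50933278, 0.04678483, 0.06      ]))]
tile [(array([272.9,  80.7]), 0.89, array([0.51112458, 0.07379983, 0.06      ])), (array([363.9, 307.8]), 0.27, array([ 0.59195416, -0.15476556,  0.06      ]))]
```

View pics/w2.png

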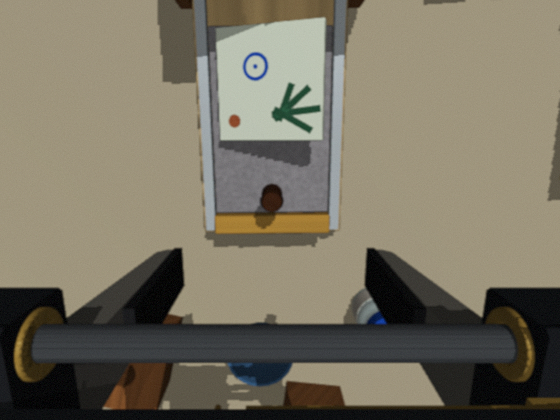

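The sled is against the brass stop: its plate meets the bar at row 212. The ring is at (255,66), and the knob is at (272,198). Next I'll triangulate the ring from the three views.

```bash
cat > c.py <<'E'
from h import *
p=np.array([.50827,.09887]);ps=-.0623
J=lambda X:R.from_euler('z',ps).apply(X)+[*p,0]
def g(z=.053): return J([-.0138,-.011,z])
cams={}
for n in ['top','side','wrist']:
    s=snap(n,n+'3.png'); c=proj(s,g()).round().astype(int); r=14 if n!='wrist' else 40
    I=s['image'].astype(int); x0,y0=max(0,c[0]-r),max(0,c[1]-r); w=I[y0:c[1]+r,x0:c[0]+r]
    sc=w[:,:,2]-w[:,:,0]; m=sc>max(25,0.45*sc.max()); ys,xs=np.nonzero(m)
    if len(xs): q=((xs.min()+xs.max())/2+x0,(ys.min()+ys.max())/2+y0); print(n,'pred',c,'found',q,len(xs),np.ptp(xs)+1,np.ptp(ys)+1, onz(s,q,.053)); cams[n]=(s,q)
A=np.zeros((3,3));b=np.zeros(3)
for n,(s,q) in cams.items():
    c,d=ray(s,q); P=np.eye(3)-np.outer(d,d); A+=P;b+=P@c
X=np.linalg.solve(A,b); print('tri',X); print('pred',g())
E
python3 c.py
```

```text
top pred [262 217] found (np.float64(262.5), np.float64(217.0)) 32 8 9 [0.49452014 0.08687385 0.053     ]
side pred [263 204] found (np.float64(263.5), np.float64(203.5)) 21 8 6 [0.49591402 0.08974309 0.053     ]
wrist pred [258  64] found (np.float64(261.0), np.float64(64.5)) 218 25 28 [0.49605013 0.08808382 0.053     ]
tri [0.49532743 0.08730736 0.05493649]
pred [0.49381192 0.08875052 0.053     ]
```

Emit:
{"api": "drive_tool", "payload": {"commands": [0, 0, 0, -0.341, 0.053, 0, 1, 0, 0, 0, -0.341, 0.053, 0, 1, 0, 0, 0, -0.341, 0.053, 0, 1, 0, 0, 0, -0.341, 0.053, 0, 1, 0, 0, 0, -0.341, 0.053, 0, 1, 0, 0, 0, -0.341, 0.053, 0, 1, 0, 0, 0, -0.341, 0.053, 0, 1, 0, 0, 0, 0, 0, 0, 1, 0, 0, 0, 0, 0, 0, 1]}}

```text
time: 10.25
ee_pos: [0.5266, -0.3253, 0.233]
ee_rot: [-179.8, -0.0, 86.3]
contact_force: [0.1, 0.6, -1.0]
opening: 1.001
grip_force: 0.0
```

```bash
python3 st.py; python3 - <<'E'
from h import *
s=snap('wrist','w4.png')
cv2.imwrite('pics/w4c.png',cv2.resize(s['image'][100:400,130:430,::-1],(600,600),interpolation=3))
print(ray(s,(280,210)))
print(proj(s,[.531,-.325,.125]),[(x['xy'],x['confidence']) for x in bot.boxes_of('gauge','wrist')])
E
```

```text
10.25 [ 0.5266 -0.3253  0.233 ] [-1.7984e+02 -2.0000e-02  8.6270e+01] 1.001 F [ 0.05  0.65 -1.03] grip 0.0 q [ -1.  27.  40.  98. -19.  63.  41.]
(array([ 0.53169565, -0.25903655,  0.39554257]), array([ 6.34544234e-05, -2.15028328e-01, -9.76607810e-01]))
[279.57988431 218.09062087] [([285.2, 208.7], 0.91), ([146.6, 207.4], 0.86), ([337.3, 297.1], 0.75)]
```

View pics/w4c.png

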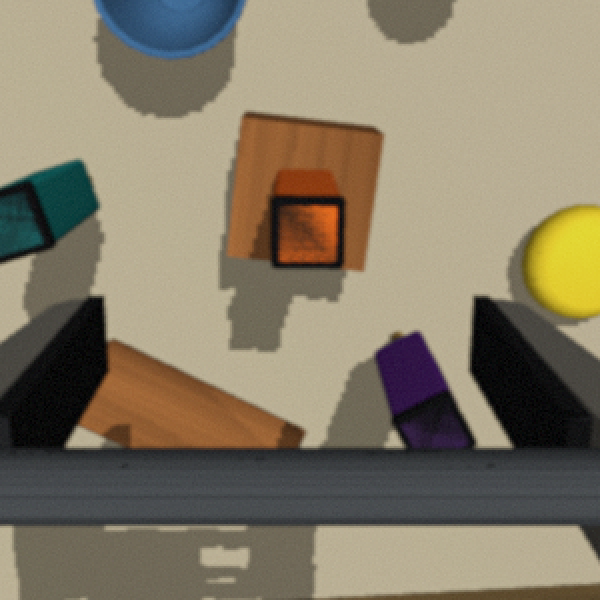

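The orange cap is at pixel (284,216), and its edges line up with the jaws. The purple and teal look-alikes are clear of the fingers.

Emit:
{"api": "drive_tool", "payload": {"commands": [0, 0, 0, 0, 0.062, 0.3, 1, 0, 0, 0, 0, 0, 0.35, 1, 0, 0, 0, 0, 0, 0.35, 1, 0, 0, 0, 0, 0, 0.23, 1, 0, 0, 0, 0, 0, 0, 0.5, 0, 0, 0, 0, 0, 0, 0, 0, 0, 0, 0, 0, 0, 0, 0, 0, 0, 0, 0, 0, 0, 0, 0, 0, 0, 0, 0, 0, 0, 0, 0, 0, 0, 0, 0, 0, 0, 0, 0, 0, 0, 0, 0, 0, 0, 0, 0, 0, 0, 0, 0, 0, 0, 0, 0, 0, 0, 0, 0, 0, 0, 0, 0, 0, 0, 0, 0, 0, 0, 0, 0, 0, 0, 0, 0, 0, 0, 0, 0, 0, 0, 0, 0, 0]}}

```text
time: 12.05
ee_pos: [0.5349, -0.325, 0.087]
ee_rot: [-180.0, -0.0, 86.4]
contact_force: [-0.9, -0.1, 2.3]
opening: 0.3
grip_force: 30.0
```

Gripped at 27.6 mm. Now lift, carry and tilt.

Emit:
{"api": "drive_tool", "payload": {"commands": [0, 0, 0, 0, 0, -0.2, 0, 0, 0, 0, 0, 0, -0.35, 0, 0, 0, 0, 0, 0, -0.35, 0, 0, 0, 0, 0, 0, -0.35, 0, 0, 0, 0, 0, 0, -0.05, 0]}}

```text
time: 12.55
ee_pos: [0.5372, -0.3268, 0.2481]
ee_rot: [179.5, 0.2, 86.4]
contact_force: [1.2, -0.8, -1.3]
opening: 0.302
grip_force: 30.0
```

Emit:
{"api": "drive_tool", "payload": {"commands": [0, 0, 0, 0.2, -0.04, 0, 0, 0, 0, 0, 0.341, -0.08, 0, 0, 0, 0, 0, 0.341, -0.08, 0, 0, 0, 0, 0, 0.341, -0.08, 0, 0, 0, 0, 0, 0.341, -0.08, 0, 0, 0, 0, 0, 0.341, -0.08, 0, 0, 0, 0, 0, 0.341, -0.08, 0, 0, 0, 0, 0, 0.341, -0.08, 0, 0, 0, 0, 0, 0.341, -0.08, 0, 0, 0, 0, 0, 0.341, -0.08, 0, 0, 0, 0, 0, 0.141, -0.04, 0, 0, -0.127, 0, 0, 0, 0, 0, 0, -0.127, 0, 0, 0, 0, 0, 0, -0.128, 0, 0, 0, 0, 0, 0, 0, 0, 0, 0, 0, 0, 0, 0, 0, 0, 0, 0, 0]}}

```text
$.commands: bad value
```

```bash
python3 st.py; cat > g.py <<'E'
from h import *
import sys
spot=np.array([.495,.088,.054]); n=R.from_euler('z',-.0623).apply([-np.sin(.3),0,np.cos(.3)])
st=bot.state(); Rt=R.from_euler('xyz',st['ee_rot'],degrees=True).as_matrix(); e=np.array(st['ee_pos'])
print('ang',np.degrees(np.arccos(-Rt[:,2]@n)),'tip0',e+Rt[:,2]*.077)
for L in (.102,.081,.071): print(L,'tool shift',np.round(Rt.T@(spot+n*L-e),4), 'units',np.round(Rt.T@(spot+n*L-e)/.12,3))
rv=Rt.T@np.cross(-Rt[:,2] if 0 else Rt[:,2],-n); print('turn units',np.round(rv/(np.pi/4),3))
E
python3 g.py
```

```text
12.55 [ 0.5372 -0.3268  0.2481] [179.52   0.18  86.4 ] 0.302 F [ 1.19 -0.76 -1.26] grip 29.999569058418274 q [ -1.  26.  41.  96. -19.  64.  41.]
ang 16.711543706657324 tip0 [ 0.53784355 -0.32707016  0.17110569]
0.102 tool shift [ 0.4116 -0.0991  0.0945] units [ 3.43  -0.826  0.788]
0.081 tool shift [ 0.4117 -0.093   0.1147] units [ 3.431 -0.775  0.955]
0.071 tool shift [ 0.4117 -0.0902  0.1242] units [ 3.431 -0.751  1.035]
turn units [-0.366  0.004 -0.   ]
```

Emit:
{"api": "drive_tool", "payload": {"commands": [0, 0, 0, 0.2, -0.05, 0, 0, 0, 0, 0, 0.341, -0.08, 0, 0, 0, 0, 0, 0.341, -0.08, 0, 0, 0, 0, 0, 0.341, -0.08, 0, 0, 0, 0, 0, 0.341, -0.08, 0, 0, 0, 0, 0, 0.341, -0.08, 0, 0, 0, 0, 0, 0.341, -0.08, 0, 0, 0, 0, 0, 0.341, -0.08, 0, 0, 0, 0, 0, 0.341, -0.08, 0, 0, 0, 0, 0, 0.341, -0.08, 0, 0, 0, 0, 0, 0.161, -0.05, 0, 0, -0.127, 0, 0, 0, 0, 0, 0, -0.127, 0, 0, 0, 0, 0, 0, -0.128, 0, 0, 0, 0, 0, 0, 0, 0, 0, 0, 0, 0, 0, 0, 0, 0, 0, 0, 0, 0]}}

```text
time: 14.15
ee_pos: [0.4622, 0.0921, 0.2428]
ee_rot: [162.9, -0.0, 86.5]
contact_force: [0.5, 1.0, -1.6]
opening: 0.303
grip_force: 30.0
```

```bash
python3 st.py;python3 g.py
```

```text
14.15 [0.4622 0.0921 0.2428] [ 1.6293e+02 -2.0000e-02  8.6450e+01] 0.303 F [ 0.49  1.03 -1.63] grip 29.999574422836304 q [-50.  -2.  30. 128.  13.  39. -32.]
ang 0.12316318939730335 tip0 [0.48480176 0.09075745 0.16922251]
0.102 tool shift [-0.0021 -0.0241  0.0882] units [-0.018 -0.201  0.735]
0.081 tool shift [-0.0021 -0.0241  0.1092] units [-0.018 -0.201  0.91 ]
0.071 tool shift [-0.0021 -0.0241  0.1192] units [-0.018 -0.201  0.993]
turn units [-0.003 -0.001 -0.   ]
```

Emit:
{"api": "drive_tool", "payload": {"commands": [0, 0, 0, -0.018, -0.2, 0.1, 0, 0, 0, 0, 0, 0, 0.2, 0, 0, 0, 0, 0, 0, 0.2, 0, 0, 0, 0, 0, 0, 0.2, 0, 0, 0, 0, 0, 0, 0.035, 0, 0, 0, 0, 0, 0, 0, 0, 0, 0, 0, 0, 0, 0, 0]}}

```text
time: 14.85
ee_pos: [0.4664, 0.0895, 0.1523]
ee_rot: [162.8, -0.0, 86.4]
contact_force: [-0.7, -0.6, -1.5]
opening: 0.305
grip_force: 30.0
```

```bash
python3 g.py; python3 - <<'E'
from h import *
s=snap('side','s5.png'); w=snap('wrist','w5.png'); t=snap('top')
st=bot.state(); Rt=R.from_euler('xyz',st['ee_rot'],degrees=True).as_matrix(); e=np.array(st['ee_pos'])
tip=e+Rt[:,2]*.077
print('tip px side',proj(s,tip),'spot',proj(s,[.495,.088,.054]),'wrist',proj(w,tip),proj(w,[.495,.088,.054]))
a=cv2.resize(s['image'][135:235,205:325,::-1],None,fx=4,fy=4,interpolation=3)
b=cv2.resize(w['image'][60:420,100:460,::-1],(310,310),interpolation=3)
o=np.zeros((400,800,3),np.uint8);o[:,:480]=a;o[:310,485:795]=b;cv2.imwrite('pics/c5.png',o)
E
```

```text
ang 0.03509239478511451 tip0 [0.48917086 0.08811699 0.07879391]
0.102 tool shift [ 0.0002 -0.0017  0.0004] units [ 0.002 -0.014  0.003]
0.081 tool shift [ 0.0002 -0.0017  0.0214] units [ 0.002 -0.014  0.178]
0.071 tool shift [ 0.0002 -0.0017  0.0314] units [ 0.002 -0.014  0.262]
turn units [ 0.001  0.    -0.   ]
tip px side [260.9527939  196.78837979] spot [263.25300648 203.66626256] wrist [273.08603212 229.22180822] [270.96823877 220.52593975]
```

View pics/c5.png

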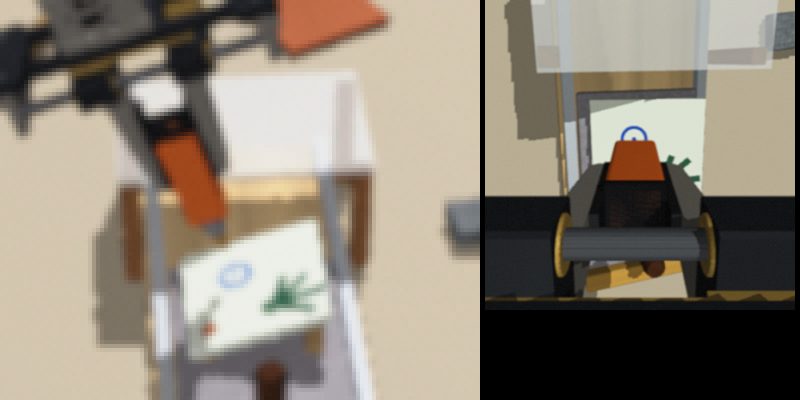

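The side crop shows the gauge leaning square to the tile, with its nose at (215,230) and the ring at (235,274), where the projection puts it. I'll check the gauge's offset in the grip against projections.

```bash
python3 - <<'E'
from h import *
s=snap('side'); w=snap('wrist')
st=bot.state(); Rt=R.from_euler('xyz',st['ee_rot'],degrees=True).as_matrix(); e=np.array(st['ee_pos'])
I=s['image'][135:235,205:325]; 
W=w['image']
# orange body in both cameras: fit gauge offset along tool x (dx) and axis (dz) via body silhouette centroid
for n,c in (('side',s),('wrist',w)):
    im=c['image'].astype(int); m=((im[:,:,0]>110)&(im[:,:,2]<60)&(im[:,:,0]-im[:,:,1]>60)).astype(np.uint8)
    k,lab,stt,cen=cv2.connectedComponentsWithStats(m); 
    exp=proj(c,e+Rt[:,2]*.03); i=1+np.argmin([np.hypot(*(cen[j]-exp))+(1e4 if stt[j][4]<80 else 0) for j in range(1,k)])
    print(n,stt[i],cen[i].round(1))
    for dx in (-.004,0,.004):
      P=lambda a,b,z:proj(c,e+Rt@np.array([a+dx,b,.077-z])).round(1).tolist()
      print(dx,'lower corners',[P(a*.014,b*.014,.035) for a in(-1,1) for b in(-1,1)],'nose',P(0,0,.016))
E
```

```text
side [244 169  17  22 220] [252.4 179.4]
-0.004 lower corners [[252.3, 193.3], [262.3, 190.4], [251.7, 186.7], [261.5, 183.8]] nose [259.1, 193.6]
0 lower corners [[252.2, 192.3], [262.1, 189.4], [251.6, 185.8], [261.4, 182.9]] nose [259.0, 192.7]
0.004 lower corners [[252.1, 191.4], [262.0, 188.5], [251.6, 184.8], [261.3, 182.0]] nose [259.0, 191.7]
wrist [ 243  224   65   45 2421] [274.8 247.6]
-0.004 lower corners [[250.0, 273.3], [296.0, 273.4], [249.3, 229.1], [296.7, 229.1]] nose [273.1, 242.0]
0 lower corners [[249.9, 267.2], [296.1, 267.2], [249.2, 222.5], [296.8, 222.5]] nose [273.1, 236.1]
0.004 lower corners [[249.8, 261.0], [296.2, 261.0], [249.1, 215.9], [296.9, 215.9]] nose [273.1, 230.2]
```

Emit:
{"api": "drive_tool", "payload": {"commands": [0, 0, 0, 0, -0.014, 0.06, 0, 0, 0, 0, 0, 0, 0.06, 0, 0, 0, 0, 0, 0, 0.058, 0, 0, 0, 0, 0, 0, 0, 0, 0, 0, 0, 0, 0, 0, 0]}}

```text
time: 15.6
ee_pos: [0.4702, 0.089, 0.1303]
ee_rot: [162.9, 0.0, 86.4]
contact_force: [-0.4, -0.1, -1.7]
opening: 0.3
grip_force: 30.0
```

Emit:
{"api": "drive_tool", "payload": {"commands": [0, 0, 0, 0, 0, 0.025, 0, 0, 0, 0, 0, 0, 0.025, 0, 0, 0, 0, 0, 0, 0, 0]}}

```text
time: 15.9
ee_pos: [0.4724, 0.0892, 0.125]
ee_rot: [162.8, -0.0, 86.4]
contact_force: [0.1, 0.0, 0.7]
opening: 0.306
grip_force: 30.0
```

```bash
python3 st.py; python3 g.py
```

```text
15.9 [0.4724 0.0892 0.125 ] [ 1.6278e+02 -1.0000e-02  8.6410e+01] 0.306 F [0.09 0.02 0.66] grip 30.00009298324585 q [-44.  13.  28. 133.   1.  19. -22.]
ang 0.029612969429994595 tip0 [0.4951528  0.08783493 0.05144262]
0.102 tool shift [ 0.0002  0.0007 -0.0275] units [ 0.001  0.005 -0.229]
0.081 tool shift [ 0.0002  0.0006 -0.0065] units [ 0.001  0.005 -0.054]
0.071 tool shift [0.0002 0.0006 0.0035] units [0.001 0.005 0.029]
turn units [ 0.001 -0.     0.   ]
```

Contact where predicted: about 2.3 N at about 2.6 mm. Pressing 3.5 mm more.

Emit:
{"api": "drive_tool", "payload": {"commands": [0, 0, 0, 0, 0, 0.015, 0, 0, 0, 0, 0, 0, 0.014, 0, 0, 0, 0, 0, 0, 0, 0, 0, 0, 0, 0, 0, 0, 0, 0, 0, 0, 0, 0, 0, 0]}}

```text
time: 16.4
ee_pos: [0.4733, 0.0892, 0.1219]
ee_rot: [162.8, -0.0, 86.4]
contact_force: [-0.5, 0.1, 2.0]
opening: 0.302
grip_force: 30.0
```

```bash
python3 st.py; python3 g.py; python3 - <<'E'
from h import *
s=snap('side'); w=snap('wrist'); f=[bot.state()['contact_force'][2]]
for _ in range(4): snap('side'); f.append(bot.state()['contact_force'][2])
print(np.round(f,1))
a=cv2.resize(s['image'][150:240,215:315,::-1],None,fx=4,fy=4,interpolation=3)
b=cv2.resize(w['image'][60:420,100:460,::-1],(360,360),interpolation=3)
cv2.imwrite('pics/c6.png',np.hstack([a,b]))
E
```

```text
16.4 [0.4733 0.0892 0.1219] [ 1.6278e+02 -2.0000e-02  8.6410e+01] 0.302 F [-0.47  0.09  1.96] grip 30.00043898820877 q [-44.  13.  28. 133.   0.  19. -21.]
ang 0.031142832919342944 tip0 [0.49606162 0.08777797 0.04831282]
0.102 tool shift [ 0.0002  0.0007 -0.0307] units [ 0.001  0.006 -0.256]
0.081 tool shift [ 0.0002  0.0007 -0.0097] units [ 0.001  0.006 -0.081]
0.071 tool shift [0.0002 0.0007 0.0003] units [0.001 0.006 0.002]
turn units [ 0.001 -0.    -0.   ]
[3.1 2.3 2.4 2.2 2.1]
```

View pics/c6.png

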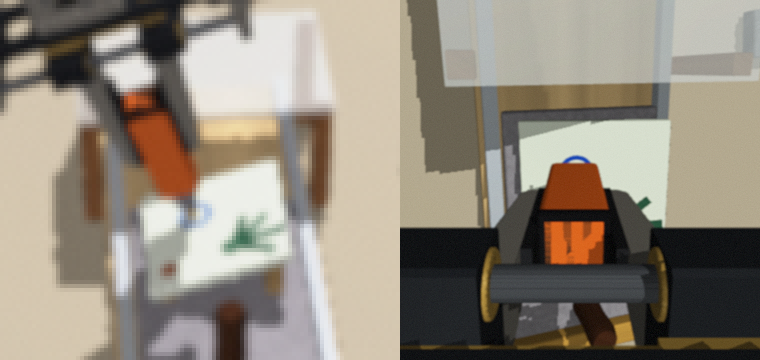

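The side view has the ring still at about (263.7,203), so the sled hasn't moved, and the tip is in the ring. The force rose by about 4 N, which is half way. Handing in.

```bash
python3 -c "
from workcell import bot
print(bot.hand_in())"
```

```text
the job is handed in; nothing more can be done
None
```

The job is handed in, and no verdict came back: the sled is against its brass stop, and the gripper holds the orange gauge in the blue ring, square to the tile. By the force reading the plunger is about half way in (about 4 N).

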